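# Lock the mitre saw turntable

### The arm

A 6-joint arm with a two-finger parallel gripper is mounted at the origin on the work surface. World frame = base frame: x ahead of the robot, y to its left, z up, the work surface at z = 0. Lengths are in m, angles in rad, forces in N, time in s.
With the tool pointing down it reaches from about 0.375 to 0.975 m from the base axis. Payload 3.8 kg.
Tool frame: the origin (TCP) lies on the centre line of the jaws, within the pads' length; the fingertips stand 14 mm ahead of it and the grasp point (between the pads) lies 5 mm behind it (bot.finger_overhang is the distance from the TCP to the fingertips, in m); y points along the fingers, x is the direction in which the jaws open and shut, and the axes are right-handed (so a half turn about y gives the same grasp; the last joint's range is limited). The gripper opens to 85 mm and grips with 20 to 120 N. Pads are 22 mm wide; open, the fingers measure 114 mm over their backs; the gripper's body (76 mm by 85 mm) begins 54 mm behind the grasp point. The pads swing forward as they close: fully open they stand 13 mm farther back than shut.
Start: joints at [1.263, 0.264, 1.604, -0, 1.274, -0.037], TCP at [0.181, 0.65, 0.245] pointing down, gripper open.
Joint ranges: [-2.63, 2.63], [-0.94, 2.18], [0.31, 2.57], [-1.31, 4.45], [0, 2.66], [-2.55, 2.55]. Speed limits (rad/s): [2.57, 2.57, 3.14, 3.14, 3.14, 3.14].

### API

Orientations are given as a rotation vector (axis times angle).
In Python, from workcell import readout, read_camera, bot, spotter gives the robot as it stands.
- The arm moves only by the tool jog_arm, never from a script. Its argument "increments" is a list of rows, each a list of 7 numbers: the shift along the tool's x, y, z in m, then the turn, a rotation vector about the tool's x, y, z in rad, then the opening, from 0 (shut) to 1 (fully open). A call has 1 to 10 rows; each row shifts and turns the pose as measured when the row begins, along the tool's axes as they then stand; what a row does not reach is not made up. A row lasts 1/8 s, in which the tool goes at most 62.5 mm and 10.7 degrees, less where a joint would pass 70% of its speed; a pose out of reach is approached as far as the arm can. A call with a gripper value outside its range is refused whole. The fingers move at their own pace and stop on an object; "force" is the grip in N (left out, the last holds). Time passes only in rows, so rows that do not move let the fingers close. It gives the time, the measured TCP pose, the force and the opening at its end, in the units of the state.
- readout.read_state(): the state, without advancing time (a new reading comes with each control period).
- read_camera(name): name is "scene" or "side" or "wrist"; returns a dict with "img" (420x560x3 uint8, blue, green, red), "range_z" (420x560 float32, m along the optical axis (not along the pixel's ray), 0 where there is no reading), "fx", "fy", "cx", "cy" (pixels), "world_from_camera" (4x4, takes a point from camera to world coordinates). Camera axes: x right, y down, z forward; pixel columns grow to the right and rows downward; lengths in m; the calibration is good to about 2 mm. The wrist camera is an equidistant fisheye: a pixel r from the principal point sees the ray r / f radians off the axis. A picture is of the moment at which its call begins.
- bot.finish_job(): hands the job in, once; it reports no verdict.
Trained networks look in a picture, given as the dict that the camera call returned (one of the last four; its "shot" number tells which), for a name from the list of things; names that differ only in an ending like _2 or _b are one class to them, and where a whole thing is asked for, a point or a joint stands for the part that bears it (a point fixed in the world has none). Each returns a list of dicts, best first, with "p" (0 to 1); they miss things now and then, are a little off and sometimes report something else, mostly with a low value. They report only what shows in the picture. A call takes as long as a camera call.
- spotter.masks_of(picture, thing): "mask" (420x560 bool, what is visible of it) and "location" ([column, row] in pixels, amid what is visible of it).
- spotter.spot_point(picture, thing): "location" ([column, row] in pixels: a listed point, or the origin of a listed thing).
The state is a dict: "time": time; "q": joint angles; "joint_vel": joint speeds; "joint_torque": joint torques, N m; "tool_pos": TCP position; "tcp_rot": TCP orientation; "wrist_force": force on the tool from outside, world axes, zero at the start; "torque": the same for the moment, N m; "width": opening from 0.0 (shut) to 1.0 (fully open).
Only numpy, scipy, OpenCV 4.12 (cv2) and the standard library are available. Lean on these libraries where they do the work, as an engineer would, in place of code of your own. Each camera call takes 0.05 s, during which the arm holds its last target. There are 200 camera calls.

### The job

Push the upright fin to turn the saw's turntable until the slot in its rim faces the lock bar, then push the bar by its upright tab fully home into the slot. Use only pushes: do not pinch the fin or the tab, and leave the can, the timber offcut and the tape measure where they are. Finish clear of everything.

Things in the scene. Friction and masses are not known exactly. Their poses are not given: they have to be found in the camera images.
- saw_base: Fixed grey base of a mitre saw (saw head taken off), 230 x 400 mm. Origin on the table under the turntable's vertical axis; +y points from that axis to the lock bar, z up. Casting top 32 mm above the table, turntable top 54 mm. In its frame two fence stubs 12 x 55 mm, top 72 mm high, stand at x 85 mm, y -150 and 185 mm.
- turntable (a joint): Turn of the aluminium turntable (200 mm disc, top 54 mm above the table) about the vertical axis through saw_base's origin, rad, positive anticlockwise from above. 0: slot exactly faces the lock bar. Starts at -1.15 to -0.45, so turn it anticlockwise; limits -1.4 and 0.4, no stop at 0. Stays where it is left; friction about 0.2 N m, damping 0.12 N m s.
- lock_bar (a joint): Travel of the steel lock bar towards the turntable's axis (saw_base's -y), m. 0: drawn back, nose 6 mm outside the rim; 0.040: fully home against its stop, nose 34 mm inside the rim. Friction about 3 N, damping 12 N s/m, no spring: stays where it is left. Bar 22 mm wide, 16 mm high, 99 mm long, centre 44 mm above the table.
- fin_mid (a point): Centre, half-way up, of the black upright push fin on the turntable, exactly opposite the slot. Fin 50 mm long along the radius (45 to 95 mm from the axis), 16 mm thick, from the disc top (54 mm) to 99 mm above the table; this point is 70 mm from the axis, 76.5 mm high. With the joint at q the fin lies at -90 degrees + q in saw_base's frame.
- slot_mouth (a point): Middle of the slot's mouth at the turntable's rim, at disc-top height, 100 mm from the axis. Slot 30 mm wide, open at the rim, 38 mm deep. The 22 mm round-nosed bar enters if the turntable is within about 0.08 rad of 0; otherwise the rim blocks it.
- bar_nose (a point): Tip of the lock bar's round nose, on its top edge (52 mm above the table). The bar runs in a fixed guide whose bridge, 49 mm wide, top 62 mm above the table, spans 112 to 152 mm from the turntable's axis.
- tab_back_face (a point): Middle of the outer face of the upright steel thumb tab at the bar's tail, the face to push on, looking along saw_base's +y. Tab 44 mm wide, 14 mm thick, top 102 mm above the table; this point is 77 mm above the table and, with the bar drawn back, 205 mm from the turntable's axis.
- can_center (a point): Centre of a loose upright brass-coloured can with a pale flat top, 64 mm diameter, 150 mm high, on the table beyond the base. Leave it alone.
- offcut_center (a point): Centre of a loose timber offcut, 45 x 150 x 45 mm, lying on the table beyond the base. Leave it alone.
- tape_center (a point): Centre of a loose tape measure, 70 x 36 x 62 mm, standing on the table beyond the base's -y end. Leave it alone.

How it is judged:
By the outcome, as a careful person would: the job done as asked, in the order asked, and still so for the second after the job is handed in, with the robot touching nothing.
It also fails if it takes over 58 s, if anything falls off the work surface, if the arm or the gripper's body presses on something with over 40 N, if the wrist force passes 120 N, or if a joint passes its speed limit or range.

## Working session

There is one attempt and no reset: what is moved stays moved. The work goes in short steps, Python scripts to look and compute and a tool call to move; the robot and the scene stay as the last step left them, time stands still between calls to the robot, and variables do not carry over. Pictures are saved under pics/ and viewed, about 8 in all and at most 12, crops included, and the job is handed in when it is done.

Besides the shell and the picture viewer there is one more tool, called as name(argument=value, ...), one argument or row to a line, values as JSON. jog_arm: Moves the arm, as the interface text tells. Its arguments: {"type":"object","properties":{"increments":{"type":"array"},"force":{"type":"number"}},"required":["increments"]}

```bash
mkdir -p pics; ls; cat > h.py <<'E'
import numpy as np, cv2
from workcell import readout, read_camera, bot, spotter
from scipy.spatial.transform import Rotation as R
def ray(p,u,v):
    if p.get('fish'):
        a=np.array([(u-p['cx'])/p['fx'],(v-p['cy'])/p['fy']]);r=np.hypot(*a)
        d=np.array([*(a/max(r,1e-9)*np.sin(r)),np.cos(r)])
    else: d=np.array([(u-p['cx'])/p['fx'],(v-p['cy'])/p['fy'],1.])
    T=p['world_from_camera'];return T[:3,:3]@d,T[:3,3]
def at_z(p,u,v,z):
    d,o=ray(p,u,v);return o+d*(z-o[2])/d[2]
def cam(n):
    p=read_camera(n);p['fish']=n=='wrist';return p
Z=dict(saw_base=0,fin_mid=.0765,slot_mouth=.054,bar_nose=.052,tab_back_face=.077,can_center=.075,offcut_center=.0225,tape_center=.031)
E
python3 - <<'E'
from h import *
s=readout.read_state();print({k:np.round(v,3) for k,v in s.items()})
ims=[]
for n in ['scene','side','wrist']:
    p=cam(n);im=p['img'].copy();print(n,np.round(p['world_from_camera'][:3,3],3))
    for t,z in Z.items():
        for r in spotter.spot_point(p,t)[:1]:
            u,v=r['location'];print(t,round(r['p'],2),np.round(r['location'],1),np.round(at_z(p,u,v,z),4))
            cv2.circle(im,(int(u),int(v)),3,(0,0,255),1);cv2.putText(im,t[:5],(int(u)+4,int(v)),0,.4,(0,0,255))
    cv2.imwrite(f'pics/a_{n}.png',im)
E
```

```text
pics
{'time': np.float64(0.0), 'q': array([ 1.263,  0.265,  1.605, -0.   ,  1.274, -0.037]), 'joint_vel': array([-0.001,  0.001, -0.001,  0.   ,  0.   ,  0.001]), 'joint_torque': array([ 3.0000e-03, -5.1508e+01, -3.6733e+01,  0.0000e+00,  1.3000e-02,
        0.0000e+00]), 'tool_pos': array([0.18 , 0.65 , 0.244]), 'tcp_rot': array([-1.327, -1.006,  1.009]), 'wrist_force': array([-0.015,  0.22 ,  0.672]), 'torque': array([0.036, 0.055, 0.013]), 'width': np.float64(0.998)}
scene [ 1.45  -0.397  0.693]
fin_mid 0.61 [256.9 179. ] [ 0.4952 -0.0413  0.0765]
slot_mouth 0.9 [312.1 211.6] [0.6504 0.0316 0.054 ]
bar_nose 0.93 [325.1 195.3] [0.6009 0.0927 0.052 ]
tab_back_face 0.84 [366.6 179.2] [0.6157 0.1985 0.077 ]
can_center 0.89 [332.  238.2] [0.7791 0.0104 0.075 ]
offcut_center 0.89 [244.5 263.7] [ 0.7176 -0.1626  0.0225]
tape_center 0.93 [171.9 200.4] [ 0.4256 -0.2441  0.031 ]
side [0.366 0.592 0.833]
saw_base 0.7 [410.9 190.3] [ 0.4284 -0.293   0.    ]
fin_mid 0.76 [354.1 230.9] [ 0.5026 -0.0416  0.0765]
slot_mouth 0.62 [273.2 237.4] [0.6612 0.0291 0.054 ]
tab_back_face 0.75 [252.4 294.5] [0.628  0.1884 0.077 ]
can_center 0.84 [227.8 209.4] [0.7813 0.0132 0.075 ]
offcut_center 0.6 [282.7 183.9] [ 0.7266 -0.1602  0.0225]
tape_center 0.93 [408.9 190.7] [ 0.4301 -0.2567  0.031 ]
wrist [0.1   0.674 0.374]
fin_mid 0.64 [ 25.2 404.1] [ 0.5157 -0.0754  0.0765]
```

View pics/a_scene.png

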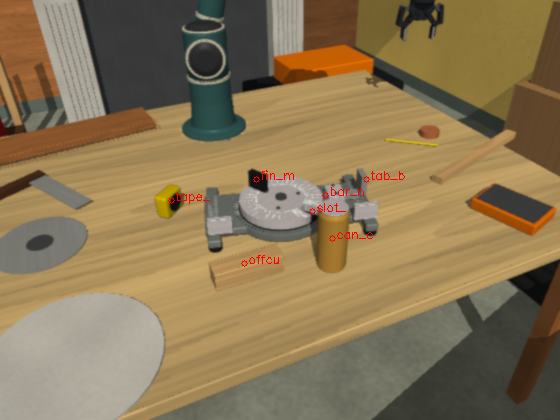

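View pics/a_side.png

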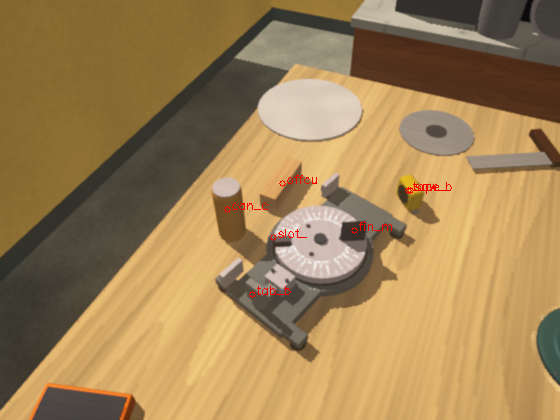

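```bash
python3 - <<'E'
from h import *
s=readout.read_state();print(np.round(R.from_rotvec(s['tcp_rot']).as_matrix(),3), s['tool_pos'])
for n in ['scene','side']:
    p=cam(n)
    v,u=np.mgrid[:420,:560];z=p['range_z'];T=p['world_from_camera']
    P=np.stack([(u-p['cx'])/p['fx']*z,(v-p['cy'])/p['fy']*z,z],-1)@T[:3,:3].T+T[:3,3]
    ok=z>0
    print(n,ok.mean())
    def sel(lo,hi,box): return P[ok&(P[...,2]>lo)&(P[...,2]<hi)&(P[...,0]>box[0])&(P[...,0]<box[1])&(P[...,1]>box[2])&(P[...,1]<box[3])]
    for nm,lo,hi,b in [('disc',.050,.058,(.4,.72,-.12,.12)),('fintop',.094,.103,(.42,.6,-.15,.06)),('tabtop',.097,.106,(.5,.7,.13,.25)),('bridge',.058,.066,(.5,.7,.08,.2)),('can',.145,.155,(.7,.9,-.1,.1)),('stub',.068,.076,(.4,.9,-.3,.3))]:
        q=sel(lo,hi,b)
        if len(q)>5:
            r=cv2.minAreaRect((q[:,:2]*1000).astype(np.float32));print(nm,len(q),np.round(q.mean(0),4),np.round(r[0],1),np.round(r[1],1),round(r[2],1))
    for t in ['turntable','lock_bar','fin_mid','saw_base']:
        for m in spotter.masks_of(p,t)[:1]: print(t,round(m['p'],2),m['mask'].sum(),np.round(m['location']))
E
```

```text
[[ 0.268  0.    -0.964]
 [ 0.964 -0.     0.268]
 [-0.    -1.    -0.   ]] [0.18056342 0.65039009 0.24526822]
scene 0.9764795918367347
disc 2856 [ 0.5748 -0.0116  0.0544] [569.8  16.1] [253.2 206.3] 78.1
fintop 108 [ 0.5057 -0.043   0.0983] [503.5 -42.7] [51.5 19.2] 28.9
tabtop 78 [0.6219 0.1789 0.102 ] [620.5 179.9] [15.2 49. ] 74.0
bridge 262 [0.6167 0.1229 0.0623] [641.6 131.9] [ 95.5 115.6] 71.4
can 432 [0.7764 0.0114 0.1501] [775.   12.3] [57.2 59.1] 69.6
stub 396 [ 0.6629 -0.004   0.0718] [623.4   9. ] [344.9 275.2] 45.0
turntable 0.73 2079 [245. 264.]
lock_bar 0.76 427 [359. 188.]
fin_mid 0.92 3636 [276. 200.]
saw_base 0.66 8414 [276. 208.]
side 0.9960331632653061
disc 4579 [0.5656 0.003  0.0552] [578.6 -32.7] [196.1 269.7] 28.2
fintop 187 [ 0.5041 -0.0384  0.0995] [504.6 -39.7] [49.9 18.7] 29.0
tabtop 192 [0.6205 0.184  0.1026] [621.2 183.2] [15.2 45.8] 73.1
bridge 512 [0.6104 0.1295 0.0628] [617.8 122.9] [180.5 110.8] 54.0
can 454 [0.7741 0.0179 0.1513] [775.6  15.7] [55.4 61. ] 29.2
stub 437 [0.6535 0.0346 0.0724] [617.2  15.3] [362.6 248.3] 51.2
turntable 0.77 5700 [320. 244.]
lock_bar 0.55 661 [259. 291.]
saw_base 0.6 14236 [308. 264.]
```

jog_arm(
  increments=[
    [-0.046,0.002,-0.039,0,0,0,0],
    [-0.046,0.002,-0.039,0,0,0,0],
    [-0.046,0.002,-0.039,0,0,0,0],
    [-0.046,0.002,-0.039,0,0,0,0],
    [-0.046,0.002,-0.039,0,0,0,0],
    [-0.046,0.002,-0.039,0,0,0,0],
    [-0.046,0.002,-0.039,0,0,0,0],
    [-0.046,0.002,-0.039,0,0,0,0],
    [-0.046,0.002,-0.039,0,0,0,0],
    [-0.046,0.002,-0.039,0,0,0,0],
  ],
)

```text
time: 3.1
tool_pos: [0.4413, 0.0923, 0.2264]
tcp_rot: [-1.323, -1.024, 1.005]
wrist_force: [0.6, 0.3, 1.0]
width: -0.003
```

jog_arm(
  increments=[
    [0,0,0,0,0.16,0,0],
    [0,0,0,0,0.16,0,0],
    [0,0,0,0,0.16,0,0],
    [0,0,0,0,0.16,0,0],
    [0,0,0,0,0.16,0,0],
    [0,0,0,0,0,0,0],
  ],
)

```text
time: 3.85
tool_pos: [0.4435, 0.0859, 0.2276]
tcp_rot: [-1.537, -0.382, 0.36]
wrist_force: [-0.2, -0.4, -0.3]
width: 0.002
```

```bash
cat >> h.py <<'E'
def pts(p):
    v,u=np.mgrid[:420,:560].astype(float);z=p['range_z'];T=p['world_from_camera']
    a=(u-p['cx'])/p['fx'];b=(v-p['cy'])/p['fy']
    if p['fish']:
        r=np.hypot(a,b)+1e-9;k=np.tan(np.minimum(r,1.5))/r;a,b=a*k,b*k
    P=np.stack([a*z,b*z,z],-1)@T[:3,:3].T+T[:3,3]
    P[z<=0]=np.nan;return P
def rect(P,lo,hi,b):
    q=P[(P[...,2]>lo)&(P[...,2]<hi)&(P[...,0]>b[0])&(P[...,0]<b[1])&(P[...,1]>b[2])&(P[...,1]<b[3])]
    if len(q)<8:return None
    r=cv2.minAreaRect((q[:,:2]*1000).astype(np.float32));return len(q),np.round(q.mean(0),4),np.round(r[0],1),np.round(r[1],1),round(r[2],1)
def tostep(pos,yawz):
    """remaining shift in tool axes and turn about tool y; yawz = world angle (deg) wanted for tool z"""
    s=readout.read_state();M=R.from_rotvec(s['tcp_rot']).as_matrix()
    cur=np.degrees(np.arctan2(M[1,2],M[0,2]))
    return 'shift',np.round(M.T@(np.array(pos)-s['tool_pos']),4),'turn_y',round(-np.radians((yawz-cur+180)%360-180),3),'yawz',round(cur,1),'tilt',np.round(M[2],3),'pos',np.round(s['tool_pos'],4),'F',np.round(s['wrist_force'],1)
E
python3 - <<'E'
from h import *
print(bot.finger_overhang)
p=cam('wrist');P=pts(p);im=p['img'].copy()
print('fin',rect(P,.094,.104,(.4,.6,-.15,.06)));print('tab',rect(P,.097,.107,(.5,.7,.13,.25)))
for t in ['fin_mid','slot_mouth','bar_nose','tab_back_face']:
    for r in spotter.spot_point(p,t)[:1]:
        u,v=r['location'];print(t,round(r['p'],2),np.round(r['location'],1),np.round(at_z(p,u,v,Z[t]),4));cv2.circle(im,(int(u),int(v)),3,(0,0,255),1)
cv2.imwrite('pics/b.png',im)
print(*tostep([.4826,-.007,.13],119))
E
```

```text
0.014
fin (8, array([ 0.5133, -0.0443,  0.099 ]), array([513.3, -44.2]), array([7.1, 1.8]), 34.7)
tab (566, array([0.6171, 0.1824, 0.1017]), array([619.8, 182.1]), array([15.1, 45.7]), 73.6)
slot_mouth 0.82 [420.1 292.3] [0.6504 0.04   0.054 ]
bar_nose 0.84 [408.2 237.1] [0.5915 0.0931 0.052 ]
tab_back_face 0.83 [482.5 179.3] [0.6175 0.1888 0.077 ]
shift [-0.0089  0.0975 -0.1004] turn_y -0.032 yawz 117.1 tilt [ 0.013 -1.    -0.002] pos [0.4435 0.0859 0.2274] F [-0.4 -0.4  0.7]
```

View pics/b.png

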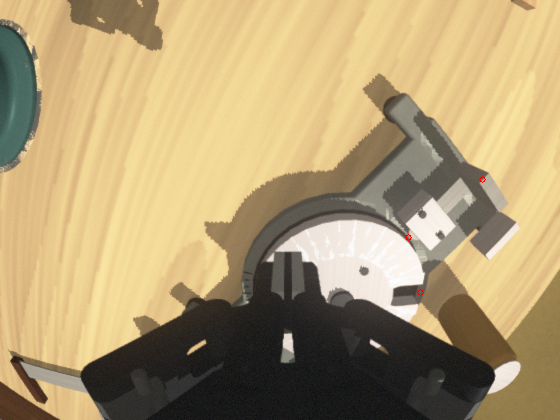

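jog_arm(
  increments=[
    [-0.003,0.02,-0.034,0,-0.03,0,0],
    [-0.003,0.03,-0.034,0,0,0,0],
    [-0.003,0.03,-0.034,0,0,0,0],
    [0,0.02,0,0,0,0,0],
    [0,0,0,0,0,0,0],
  ],
)

```text
time: 4.72
tool_pos: [0.4885, -0.0096, 0.1266]
tcp_rot: [-1.532, -0.416, 0.387]
wrist_force: [0.7, 0.3, 0.1]
width: -0.0
```

```bash
python3 - <<'E'
from h import *
print(*tostep([.4826,-.007,.08],119))
p=cam('side');P=pts(p);print('fin',rect(P,.094,.104,(.4,.6,-.15,.06)))
p=cam('scene');P=pts(p);print('fin',rect(P,.094,.104,(.4,.6,-.15,.06)))
E
```

```text
shift [-0.0047  0.0465  0.0054] turn_y 0.006 yawz 119.4 tilt [ 0.018 -1.    -0.004] pos [ 0.4885 -0.0096  0.1266] F [0.7 0.3 0.1]
fin (52, array([ 0.5158, -0.0302,  0.0996]), array([504.8, -39.4]), array([49.7, 16.7]), 30.8)
fin (109, array([ 0.5052, -0.043 ,  0.0983]), array([503.3, -41.2]), array([50.6, 20.4]), 26.6)
```

jog_arm(
  increments=[
    [-0.002,0.02,0.002,0,0,0,0],
    [-0.002,0.02,0.002,0,0,0,0],
    [0,0.006,0,0,0,0,0],
    [0,0,0,0,0,0,0],
  ],
)

```text
time: 5.32
tool_pos: [0.4907, -0.0063, 0.0881]
tcp_rot: [-1.536, -0.432, 0.379]
wrist_force: [0.8, 0.9, -0.5]
width: -0.004
```

```bash
cat >> h.py <<'E'
C=np.array([.565,-.007]);YB=73.5
def polar():
    "fin angle q if the tool (tool z = -tangential) touches with offset d"
    s=readout.read_state();M=R.from_rotvec(s['tcp_rot']).as_matrix();ez=M[:2,2]/np.linalg.norm(M[:2,2]);ex=M[:2,0]/np.linalg.norm(M[:2,0])
    r=s['tool_pos'][:2]-C
    return 'yawz',np.degrees(np.arctan2(ez[1],ez[0])).round(1),'ang',(np.degrees(np.arctan2(r[1],r[0]))%360).round(1),'rad',np.linalg.norm(r).round(4),'z',s['tool_pos'][2].round(4),'along z,x',(r@ez).round(4),(r@ex).round(4),'F',np.round(s['wrist_force'],1)
E
python3 -c "
from h import *
print(*polar())"
```

```text
yawz 119.6 ang 179.4 rad 0.0743 z 0.0881 along z,x 0.0374 -0.0642 F [ 0.8  0.9 -0.5]
```

jog_arm(
  increments=[
    [0,0.008,-0.004,0,0,0,0],
    [0,0,-0.006,0,0,0,0],
    [0,0,-0.006,0,0,0,0],
    [0,0,-0.004,0,0,0,0],
    [-0.001,0,-0.004,0,-0.06,0,0],
    [-0.001,0,-0.004,0,-0.06,0,0],
    [-0.001,0,-0.004,0,-0.06,0,0],
  ],
)

```text
time: 6.2
tool_pos: [0.506, -0.0346, 0.0821]
tcp_rot: [-1.502, -0.576, 0.521]
wrist_force: [-1.0, 4.5, 1.7]
width: 0.004
```

```bash
python3 -c "
from h import *
print(*polar())
for n in ['side','scene']:
    p=cam(n);P=pts(p);print('fin',rect(P,.094,.104,(.4,.6,-.15,.06)))
    for r in spotter.spot_point(p,'slot_mouth')[:1]: 
        w=at_z(p,*r['location'],.054)[:2]-C;print('slot',r['p'],w,np.degrees(np.arctan2(w[1],w[0]))-YB)
"
```

```text
yawz 130.2 ang 205.0 rad 0.0651 z 0.0821 along z,x 0.017 -0.0629 F [-1.   4.5  1.7]
fin (37, array([ 0.5045, -0.025 ,  0.0985]), array([504.2, -26.6]), array([28.6, 11.3]), 22.7)
slot 0.98 [0.0747971  0.05697862] -36.200727422086075
fin (146, array([ 0.5135, -0.0524,  0.0988]), array([507. , -50.6]), array([53.3, 34.8]), 44.0)
slot 0.96 [0.07603473 0.06176693] -34.41126330864013
```

jog_arm(
  increments=[
    [-0.001,0,-0.0045,0,-0.07,0,0],
    [-0.001,0,-0.0045,0,-0.07,0,0],
    [-0.001,0,-0.0045,0,-0.07,0,0],
    [-0.001,0,-0.0045,0,-0.07,0,0],
    [-0.001,0,-0.0045,0,-0.07,0,0],
    [-0.001,0,-0.0045,0,-0.07,0,0],
    [0,0,0,0,0,0,0],
  ],
)

```text
time: 7.28
tool_pos: [0.5195, -0.0554, 0.082]
tcp_rot: [-1.391, -0.897, 0.852]
wrist_force: [-0.5, 0.8, -0.8]
width: -0.002
```

```bash
cat > chk.py <<'E'
from h import *
print(*polar())
for n in ['side','scene']:
    p=cam(n);P=pts(p);print('fin',rect(P,.094,.104,(.47,.62,-.15,-.03)))
    for r in spotter.spot_point(p,'slot_mouth')[:1]: 
        w=at_z(p,*r['location'],.054)[:2]-C;print('slot',r['p'],w,np.degrees(np.arctan2(w[1],w[0]))-YB)
E
python3 chk.py
```

```text
yawz 154.4 ang 226.7 rad 0.0664 z 0.082 along z,x 0.0201 -0.0633 F [-0.5  0.8 -0.8]
fin (34, array([ 0.5179, -0.0462,  0.0984]), array([528.2, -52.1]), array([25.3, 37.5]), 78.1)
slot 0.74 [0.04640505 0.08594566] -11.866154496062002
fin (142, array([ 0.5332, -0.0699,  0.099 ]), array([528.5, -70. ]), array([50.1, 32.9]), 63.7)
slot 0.9 [0.05614016 0.07615157] -19.898235660010528
```

jog_arm(
  increments=[
    [-0.001,0,-0.003,0,-0.04,0,0],
    [-0.001,0,-0.003,0,-0.04,0,0],
    [-0.001,0,-0.003,0,-0.04,0,0],
    [-0.001,0,-0.003,0,-0.035,0,0],
    [0,0,0,0,0,0,0],
  ],
)

```text
time: 8.1
tool_pos: [0.5257, -0.0614, 0.0816]
tcp_rot: [-1.331, -1.011, 0.973]
wrist_force: [-0.4, 0.6, -0.0]
width: 0.0
```

```bash
python3 chk.py
```

```text
yawz 163.3 ang 234.1 rad 0.0671 z 0.0816 along z,x 0.0221 -0.0634 F [-0.4  0.6 -0. ]
fin (31, array([ 0.5308, -0.0514,  0.0979]), array([535.1, -49.6]), array([44.6, 16.6]), 12.1)
slot 0.86 [0.0336307  0.08493676] -5.10108102743196
fin (146, array([ 0.5412, -0.0746,  0.0989]), array([539.4, -75.9]), array([48.9, 27.1]), 75.3)
```

jog_arm(
  increments=[
    [0,0,0.015,0,0,0,0],
    [0,-0.02,0.03,0,0,0,0],
    [0,-0.05,0.03,0,0,0,0],
    [0,-0.05,0.03,0,0,0,0],
    [0,-0.02,0.02,0,0,0,0],
    [0,0,0,0,0,0,0],
  ],
)

```text
time: 9.05
tool_pos: [0.3954, -0.0258, 0.222]
tcp_rot: [-1.33, -1.009, 0.973]
wrist_force: [-0.9, -0.7, 0.3]
width: 0.0
```

```bash
cat >> chk.py <<'E'
p=cam('wrist');P=pts(p)
print('finw',rect(P,.094,.104,(.47,.62,-.15,-.03)),'tab',rect(P,.097,.107,(.5,.7,.13,.25)))
for t in ['slot_mouth','bar_nose']:
    for r in spotter.spot_point(p,t)[:1]: 
        w=at_z(p,*r['location'],Z[t])[:2]-C;print(t,r['p'],r['location'],w,np.degrees(np.arctan2(w[1],w[0]))-YB)
ims=cv2.resize(p['img'][100:400,150:550],None,fx=2,fy=2);cv2.imwrite('pics/w%d.png'%int(100*readout.read_state()['time']),ims)
E
python3 chk.py; ls pics
```

```text
yawz 163.2 ang 186.3 rad 0.1706 z 0.222 along z,x 0.157 -0.0668 F [-0.9 -0.7  0.3]
fin (164, array([ 0.5428, -0.0706,  0.0996]), array([542.9, -72.3]), array([51.6, 18.5]), 71.0)
slot 0.59 [0.02885132 0.08750195] -1.7485268279090462
fin (118, array([ 0.5431, -0.0772,  0.0986]), array([541.7, -76.4]), array([47.7, 19.9]), 71.0)
slot 0.86 [0.03825179 0.09258233] -5.9487073844366165
finw (135, array([ 0.543 , -0.0665,  0.0985]), array([543.9, -66.9]), array([ 9.4, 17.8]), 73.5) tab (329, array([0.6166, 0.1814, 0.1014]), array([619.3, 182.1]), array([16.1, 45.4]), 73.1)
slot_mouth 0.79 [416.7, 310.1] [0.02864857 0.09037813] -1.0878709837871696
bar_nose 0.79 [420.3, 310.4] [0.03312165 0.09563671] -2.6023910520279685
a_scene.png
a_side.png
a_wrist.png
b.png
w940.png
```

View pics/w940.png

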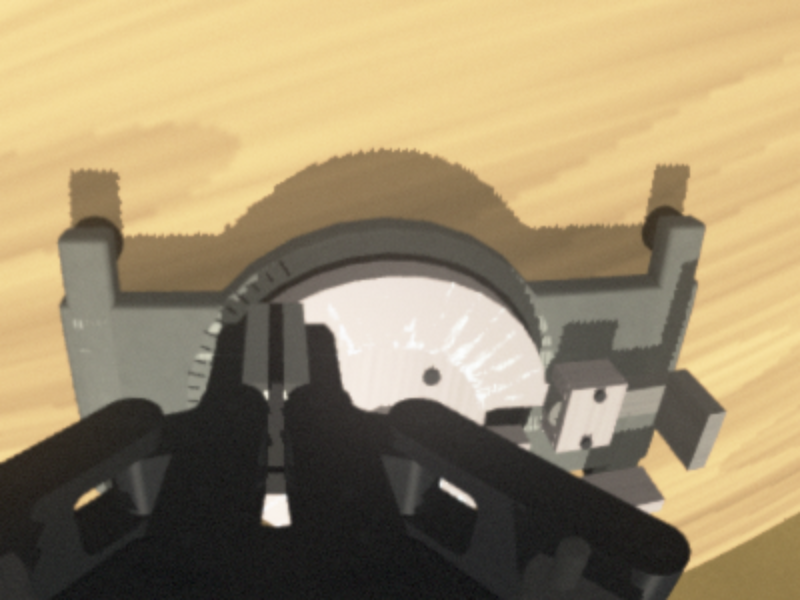

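jog_arm(
  increments=[
    [0.001,0.03,-0.03,0,0,0,0],
    [0.001,0.05,-0.03,0,0,0,0],
    [0.001,0.05,-0.03,0,0,0,0],
    [0,0.01,-0.022,0,0,0,0],
    [0,0,0,0,0,0,0],
  ],
)

```text
time: 10.02
tool_pos: [0.5096, -0.0546, 0.0726]
tcp_rot: [-1.324, -1.001, 0.976]
wrist_force: [0.2, -0.4, 1.0]
width: 0.003
```

```bash
python3 -c "
from h import *
print(*polar())"
```

```text
yawz 163.2 ang 220.7 rad 0.073 z 0.0726 along z,x 0.0393 -0.0616 F [ 0.2 -0.4  1. ]
```

jog_arm(
  increments=[
    [-0.001,-0.006,-0.008,0,0,0,0],
    [-0.001,0,-0.006,0,0,0,0],
    [0,0,-0.003,0,0,0,0],
    [0,0,0,0,0,0,0],
  ],
)

```text
time: 10.52
tool_pos: [0.5256, -0.0618, 0.0805]
tcp_rot: [-1.324, -1.002, 0.976]
wrist_force: [0.3, -0.2, 0.7]
width: -0.002
```

```bash
python3 -c "
from h import *
print(*polar())"
```

```text
yawz 163.2 ang 234.3 rad 0.0675 z 0.0805 along z,x 0.0219 -0.0639 F [ 0.3 -0.2  0.7]
```

jog_arm(
  increments=[
    [0,0,-0.0025,0,0,0,0],
    [0,0,0,0,0,0,0],
  ],
)

```text
time: 10.78
tool_pos: [0.5268, -0.0623, 0.0807]
tcp_rot: [-1.323, -1.001, 0.977]
wrist_force: [0.3, -0.2, 0.2]
width: 0.001
```

```bash
python3 -c "
from h import *
print(*polar())"
```

```text
yawz 163.2 ang 235.3 rad 0.0672 z 0.0807 along z,x 0.0206 -0.064 F [ 0.3 -0.2  0.2]
```

jog_arm(
  increments=[
    [0,0,-0.0015,0,0,0,0],
    [0,0,-0.0005,0,0,0,0],
  ],
)

```text
time: 11.02
tool_pos: [0.5278, -0.0627, 0.0807]
tcp_rot: [-1.322, -0.999, 0.978]
wrist_force: [-2.8, 0.5, 1.8]
width: 0.002
```

```bash
python3 -c "
from h import *
print(*polar())"
```

```text
yawz 163.2 ang 236.2 rad 0.067 z 0.0807 along z,x 0.0195 -0.0641 F [-2.8  0.5  1.8]
```

jog_arm(
  increments=[
    [0,0,0.015,0,0,0,0],
    [0,-0.02,0.03,0,0,0,0],
    [0,-0.05,0.02,0,0,0,0],
    [0,-0.05,0.0,0,0,0,0],
    [0.06,-0.01,0,0,0,0,0],
    [0.06,0,0,0,0,0,0],
    [0.06,0,0,0,0,0,0],
    [0.06,0,-0.01,0,0,0,0],
    [0.06,0,-0.02,0,0,0,0],
    [0,0,0,0,0,0,0],
  ],
)

```text
time: 12.28
tool_pos: [0.5782, 0.2392, 0.2213]
tcp_rot: [-1.328, -1.006, 0.966]
wrist_force: [-0.8, -0.6, 0.6]
width: 0.0
```

```bash
python3 chk.py; ls pics
```

```text
yawz 162.9 ang 86.9 rad 0.2465 z 0.2213 along z,x 0.0597 0.2392 F [-0.8 -0.6  0.6]
fin (158, array([ 0.5448, -0.0714,  0.0997]), array([545.1, -73.4]), array([52.2, 17.2]), 71.4)
slot 0.93 [0.03399619 0.08815932] -4.587747766064922
fin (122, array([ 0.5458, -0.0777,  0.0985]), array([544.5, -76.6]), array([49.6, 20.5]), 71.6)
slot 0.81 [0.02999085 0.087744  ] -2.370399925094688
finw (422, array([ 0.5437, -0.0712,  0.0984]), array([543.8, -74.1]), array([52.4, 17.6]), 72.9) tab (753, array([0.6182, 0.1831, 0.1019]), array([619.7, 182.4]), array([14.6, 45.1]), 74.7)
slot_mouth 0.76 [156.3, 238.9] [0.02840016 0.09603612] 0.02580334502223991
a_scene.png
a_side.png
a_wrist.png
b.png
w1262.png
w940.png
```

jog_arm(
  increments=[
    [0.002,0.02,-0.03,0,-0.01,0,0],
    [0,0.04,-0.027,0,0,0,0],
    [0,0.04,0,0,0,0,0],
    [0,0.035,0,0,0,0,0],
    [0,0,0,0,0,0,0],
  ],
)

```text
time: 13.25
tool_pos: [0.6366, 0.2167, 0.0894]
tcp_rot: [-1.332, -1.01, 0.96]
wrist_force: [-0.1, 0.4, -0.2]
width: 0.001
```

```bash
python3 -c "
from h import *
print(*polar())"
```

```text
yawz 162.8 ang 72.2 rad 0.2349 z 0.0894 along z,x -0.0024 0.2349 F [-0.1  0.4 -0.2]
```

View pics/w1262.png

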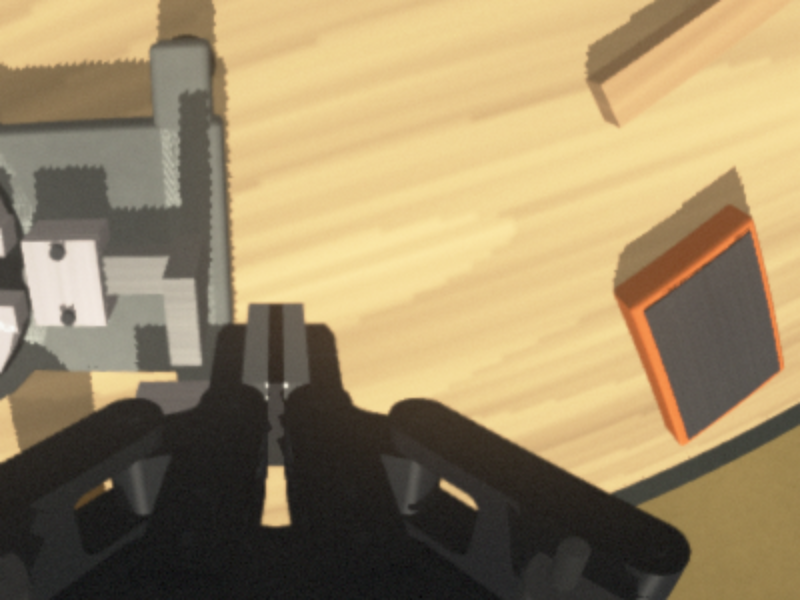

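jog_arm(
  increments=[
    [-0.006,0.005,0.003,0,-0.01,0,0],
    [-0.006,0,0,0,0,0,0],
    [-0.006,0,0,0,0,0,0],
    [-0.008,0,0,0,0,0,0],
    [-0.008,0,0,0,0,0,0],
    [-0.008,0,0,0,0,0,0],
  ],
)

```text
time: 14.0
tool_pos: [0.6246, 0.1772, 0.0901]
tcp_rot: [-1.331, -1.028, 0.958]
wrist_force: [0.5, 3.4, -1.1]
width: 0.0
```

```bash
python3 -c "
from h import *
print(*polar())
for n in ['side','scene']:
    p=cam(n);P=pts(p);print('fin',rect(P,.094,.104,(.47,.62,-.15,-.03)),'tab',rect(P,.099,.104,(.5,.7,.10,.17)))
"
```

```text
yawz 163.4 ang 72.1 rad 0.1936 z 0.0901 along z,x -0.0044 0.1935 F [ 0.5  3.4 -1.1]
fin (157, array([ 0.5447, -0.0716,  0.0998]), array([544.6, -73.5]), array([50.9, 18. ]), 73.7) tab (60, array([0.606 , 0.1627, 0.1022]), array([607.8, 162.7]), array([16.3, 29.1]), 71.1)
fin (120, array([ 0.5456, -0.0768,  0.0984]), array([543.1, -76.5]), array([49.7, 21.7]), 74.5) tab (68, array([0.6167, 0.1562, 0.1017]), array([613. , 160.9]), array([22.2, 46.9]), 74.8)
```

jog_arm(
  increments=[
    [-0.007,0.002,0.001,0,0,0,0],
    [-0.006,0,0,0,0,0,0],
    [-0.004,0,0,0,0,0,0],
    [-0.003,0,0,0,0,0,0],
  ],
)

```text
time: 14.6
tool_pos: [0.62, 0.1607, 0.0891]
tcp_rot: [-1.329, -1.033, 0.948]
wrist_force: [3.5, 18.7, -3.3]
width: -0.004
```

```bash
python3 -c "
from h import *
print(*polar())"
```

```text
yawz 163.2 ang 71.8 rad 0.1765 z 0.0891 along z,x -0.0042 0.1764 F [ 3.5 18.7 -3.3]
```

jog_arm(
  increments=[
    [-0.003,0,0,0,0,0,0],
    [-0.003,0,0,0,0,0,0],
  ],
)

```text
time: 14.85
tool_pos: [0.6201, 0.161, 0.0892]
tcp_rot: [-1.324, -1.039, 0.937]
wrist_force: [3.9, 13.6, -3.1]
width: 0.001
```

jog_arm(
  increments=[
    [0.012,0,0,0,0,0,0],
    [0.03,0,0,0,0,0,0],
    [0.03,-0.03,0,0,0,0,0],
    [0.02,-0.05,0,0,0,0,0],
    [0,-0.05,0.03,0,0,0,0],
    [0,-0.03,0.05,0,0,0,0],
    [0,0,0.05,0,0,0,0],
    [0,0,0,0,0,0,0],
  ],
)

```text
time: 15.85
tool_pos: [0.5112, 0.2782, 0.2511]
tcp_rot: [-1.329, -1.025, 0.951]
wrist_force: [-0.2, -0.3, 0.2]
width: 0.001
```

```bash
python3 - <<'E'
from h import *
print(*polar())
for n in ['side','scene','wrist']:
    p=cam(n);P=pts(p);print(n,'fin',rect(P,.094,.104,(.47,.62,-.15,-.03)),'tab',rect(P,.097,.106,(.5,.7,.09,.25)))
    if n!='wrist':
        for t in ['can_center','offcut_center','tape_center']:
            for r in spotter.spot_point(p,t)[:1]:print(t,np.round(at_z(p,*r['location'],Z[t]),4))
    if n=='side': cv2.imwrite('pics/e.png',cv2.resize(p['img'][130:380,150:480],None,fx=2.4,fy=2.4))
    if n=='wrist': cv2.imwrite('pics/f.png',p['img'])
E
```

```text
yawz 163.1 ang 100.7 rad 0.2903 z 0.2511 along z,x 0.1345 0.2573 F [-0.2 -0.3  0.2]
side fin (159, array([ 0.5447, -0.072 ,  0.0996]), array([544.9, -73.5]), array([51.4, 17.1]), 73.3) tab (21, array([0.628 , 0.1447, 0.1019]), array([627.2, 146.3]), array([ 5.9, 14.9]), 48.5)
can_center [0.7789 0.0088 0.075 ]
tape_center [ 0.4307 -0.2588  0.031 ]
scene fin (117, array([ 0.5455, -0.0775,  0.0986]), array([543.7, -76.9]), array([49.8, 21. ]), 76.5) tab (75, array([0.6115, 0.1404, 0.1019]), array([609.6, 141.4]), array([14.7, 45.8]), 73.4)
can_center [0.7814 0.0046 0.075 ]
offcut_center [ 0.7198 -0.158   0.0225]
tape_center [ 0.4256 -0.238   0.031 ]
wrist fin (325, array([ 0.5433, -0.0714,  0.0983]), array([543.6, -74.2]), array([53.4, 18.1]), 73.8) tab (358, array([0.601 , 0.1467, 0.1015]), array([603.8, 145.5]), array([14.9, 37.1]), 72.3)
```

View pics/e.png

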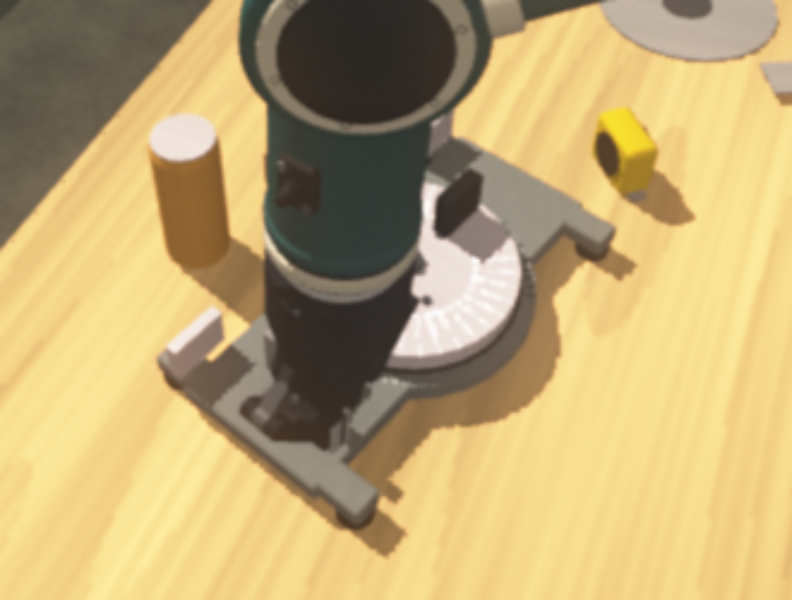

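```bash
python3 -c "
from h import *
print(bot.finish_job())"
```

```text
the job is handed in; nothing more can be done
None
```

I turned the turntable with pushes on the fin until the slot faced the lock bar. The first push stopped about 2° short, so I nudged it again. I then pushed the bar home by its tab and handed the job in at about 16 s.

My last checks:
- **Turntable:** the fin sat at about -0.5° (tolerance about ±4.6°) after the nudge. It had not shifted measurably once the bar was in.
- **Lock bar:** the scene camera shows the tab moved 40 mm, which is full travel. Pressing further at the stop gave 14–19 N with no more movement, against about 3 N of friction.
- **Arm:** it finished clear, about 0.25 m above the table with close to zero force on it. The gripper stayed shut throughout, so nothing was pinched.
- **Loose items:** I kept the arm away from the can, the offcut and the tape measure. Their final camera positions match the first ones to within about 9 mm, which is inside the detection scatter.

- **Weaker readings:** the scene and side cameras' slot-mouth readings disagreed with the fin by up to about 4°. I relied on the fin's shape and the wrist view, which agreed with each other.
- **Hidden at the end:** the arm blocked most of the side camera's view of the tab and hid the offcut. Final positions for those come from the other cameras.

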